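Send two carved pots down the clay-sorted roller lanes

ROBOT

A 6-joint arm with a two-finger parallel gripper is mounted at the origin on the work surface. World frame = base frame: x ahead of the robot, y to its left, z up, the work surface at z = 0. Lengths are in mm, angles in rad, forces in N, time in s.
With the tool pointing down it reaches from about 350 to 775 mm from the base axis. Payload 7.3 kg.
Tool frame: the origin (TCP) lies midway between the tips of the shut fingers; the grasp point (between the pads) lies 19 mm behind it (bot.tcp_to_grasp is the distance from the TCP to the grasp point, in mm); z points along the fingers, y is the line along which they close (so a half turn about z gives the same grasp; the last joint's range is limited). The gripper opens to 92 mm and grips with 3 to 60 N. Pads are 19 mm wide; open, the fingers measure 130 mm over their backs; the gripper's body (75 mm by 190 mm) begins 47 mm behind the grasp point.
Start: joints at [1.086, 0.342, 1.524, -0, 1.275, -0.146], TCP at [174.473, 495.181, 226.741] pointing down, gripper open.
Joint ranges: [-2.53, 2.53], [-0.77, 2.02], [0.04, 2.7], [-1, 4.14], [0.28, 2.66], [-3.11, 3.11]. Speed limits (rad/s): [2.57, 2.57, 3.14, 3.14, 3.14, 3.14].

INTERFACE

Orientations are given as [roll, pitch, yaw] about the fixed x, y, z axes, in that order (R = Rz(yaw) Ry(pitch) Rx(roll)).
In Python, from plant import bot, viewer gives the robot as it stands. The module is installed in compiled form; this text tells all that it offers.
- The arm moves only by the shell command python3 -m handwheel 'ROWS'. ROWS is text: rows parted by semicolons, each of 7 numbers parted by spaces: the shift along the tool's x, y, z scaled (see below), then the turn, a rotation vector about the tool's x, y, z scaled (see below), then the opening, from -1 (shut) to 1 (fully open), so that 0 is half open. In form: tx ty tz rx ry rz gripper; .... A call has 1 to 8 rows; each row is the pose to reach, as a shift and turn from the pose commanded when the call began, along the tool's axes at that moment, turning the shorter way round; what a row does not reach only later rows make up. The controller multiplies each number of a shift by 10 cm and each number of a turn by pi rad. A row lasts 1/12 s, in which the tool goes at most 41.7 mm and 7.16 degrees, less where a joint would pass 70% of its speed; a pose out of reach is approached as far as the arm can. A call with a number of a shift or a turn outside -1 to 1 is refused whole. A call with a gripper value outside its range is refused whole. The fingers move at their own pace and stop on an object; the grip force is fixed at half the most. Time passes only in rows, so rows that repeat a pose let the fingers close. It gives the time, the measured TCP pose, the force, the opening and the grip force at its end, in the units of the state.
- bot.get_obs(): the state, without advancing time (a new reading comes with each control period).
- viewer.capture(name): name is "side" or "top"; returns a dict with "frame" (420x560x3 uint8, red, green, blue), "fov_y" (degrees; the focal length in pixels is half the picture's height over the tangent of half this angle, whatever the lens; pixels are square), "cx", "cy" (the principal point, pixels), "T" (4x4, takes a point from camera to world coordinates). Camera axes: x right, y down, z forward; pixel columns grow to the right and rows downward; lengths in mm; the calibration is good to about 2 mm. A picture is of the moment at which its call begins. There is no depth.
- bot.close_job(): hands the job in; it is judged then, once.
Trained networks look in a picture, given as the dict that the camera call returned (one of the last four; its "shot" number tells which), for a name from the list of things; names that differ only in an ending like _2 or _b are one class to them, and where a whole thing is asked for, a point or a joint stands for the part that bears it (a point fixed in the world has none). Each returns a list of dicts, best first, with "score" (0 to 1); they miss things now and then, are a little off and sometimes report something else, mostly with a low value. They report only what shows in the picture. A call takes as long as a camera call.
- viewer.recognise(target, picture): "centre" ([column, row] in pixels, amid what is visible of it).
- viewer.cut_out(target, picture): "pixels" (420x560 bool, what is visible of it) and "centre" ([column, row] in pixels, amid what is visible of it).
The state is a dict: "time": time; "joint_positions": joint angles; "dq": joint speeds; "tau": joint torques, N m; "tool_pos": TCP position; "tcp_rot": TCP orientation; "contact_force": force on the tool from outside, world axes, zero at the start; "moment": the same for the moment, N m; "grip_width": finger opening in mm; "finger_force": force on a finger pad.
Only numpy, scipy, OpenCV 4.12 (cv2) and the standard library are available. Lean on these libraries where they do the work, as an engineer would, in place of code of your own. Each camera call takes 0.05 s, during which the arm holds its last target. There are 200 camera calls.

TASK

Two freshly carved pots stand on their square ware boards on the loading shelf at the top of the roller lanes. Slide each board, never touching the soft pot on it, onto the rollers of the lane whose end carries the test tile of the pot's own clay (red or white), so that it rolls down and comes to rest square against the stop with its pot still standing in the middle of it. The slip jar between them is in the way: stand it aside, upright, on the shelf or the table. Leave everything else where it is.

Things in the scene. Friction and masses are not known exactly. Their poses are not given: they have to be found in the camera images.
- rack: Fixed gravity roller rack (blue steel): a level loading shelf, then two roller lanes side by side. Origin on the table under the middle of the mouth line, where shelf meets rollers. Its y axis points up-lane. Shelf: flat grey plate, top 100 mm above the origin, x -145 to +205, y 0 to 360 mm, no rim; nothing stands above it at y > 3 mm.
- near_mouth (a point): Top of the rollers at the mouth of the lane nearer the robot, on its centre line (rack x = -61 mm), 2 mm above the shelf. Lanes run down to rack -y at a slope of 0.105 rad. Each is 107 mm wide between guide strips 16 mm above the rollers, flared about 5 mm a side over the first 40 mm.
- far_mouth (a point): The same point of the farther lane (rack x = +61 mm). Each lane has 10 free-turning, lightly braked steel rollers, 25 mm across and 33 mm apart. A board rolls down by itself once its middle is about 20 mm past the mouth.
- near_stop (a point): Foot of the stop bar's face on the nearer lane's centre line, on the roller plane, 340 mm down the slope from the mouth. The stop stands 24 mm above the rollers.
- far_stop (a point): The same point of the farther lane.
- tile_red: Red-clay test tile (80 x 54 mm, sloping on a small wooden stand) fixed on the ledge behind the stop of one lane: it marks the lane for red clay. Origin under its middle, on the lane's centre line, 390 mm down-lane (-y) of the rack's origin and 70 mm above it; axes as the rack's. Which lane it marks varies.
- tile_white: White-clay test tile, the same, behind the stop of the other lane.
- board_red: Plain plywood ware board 100 x 100 x 15 mm (0.16 kg) that carries the red cup; both boards look alike. Origin at the centre of its underside, x and y along its edges. Starts on the loading shelf, turned by up to 0.15 rad from the rack. Home against the stop, its origin lies 102 mm up-lane (+y) of its tile's origin, within 4 mm sideways.
- board_white: The same kind of board, carrying the white bowl. One board starts nearer to the mouth, the other behind it, either way round.
- cup: Carved red-clay cup, a plain round beaker 56 mm across and 54 mm high (0.17 kg), standing loose on the middle of board_red. Origin at the centre of its foot. Must not be touched.
- bowl: Carved white-clay bowl, 78 mm across and 42 mm high (foot 52 mm across, 0.19 kg), standing loose on the middle of board_white. Origin at the centre of its foot. Must not be touched.
- slip_jar: Small capped glass jar of slip, 40 mm across, 60 mm high (0.15 kg), yellow cap, standing loose on the shelf between the front and the rear board, anywhere across their ways. Origin under its middle.
- loop_tool: Bystander: wooden loop tool about 130 mm long, 18 mm wide and 11 mm high, lying along its x axis on the shelf's far wing. Origin under the middle of its handle, the steel loop ends at x = +75 mm, the handle at x = -51 mm.
- tool_tin: Bystander: steel tin of brushes and knives, 76 mm across, 170 mm high with its tools, on the table to the left of the shelf. Origin under its middle.
- vase: Bystander: grey carved vase 92 mm across, 152 mm high, on the table beyond the lanes. Origin under its middle.
- paddle: Bystander: wooden paddle on the table beyond the shelf, blade 100 x 70 x 12 mm from its origin to +x, handle 20 mm thick and 100 mm long to -x.
- water_bowl: Bystander: blue bowl 120 mm across, 50 mm high, on the table left of the robot, before the shelf. Origin under its middle.

How it is judged (in metres and radians):
At the end, for the whole second after the job is handed in: Each board rests on the rollers in the lane of its own clay's tile, its edge within 10 mm of the stop, and each pot stands upright and still on its board, within 25 mm of the board's middle; the slip jar stands upright and still on the shelf or the table (within 0.06 rad, not on the slope) (x of board_red in the frame of tile_red between -0.012 and 0.012 m and y of board_red in the frame of tile_red between 0.09 and 0.1116 m and angle between board_red's own z axis and vertical between 0.07 and 0.14 rad and linear speed of each of board_red, board_white, cup, bowl, slip_jar below 0.015 m/s and x of board_white in the frame of tile_white between -0.012 and 0.012 m and y of board_white in the frame of tile_white between 0.09 and 0.1116 m and angle between board_white's own z axis and vertical between 0.07 and 0.14 rad and z of cup in the frame of board_red between 0.011 and 0.02 m and horizontal distance between cup and board_red below 0.025 m and angle between each of cup, bowl's own z axis and vertical below 0.2 rad and z of bowl in the frame of board_white between 0.011 and 0.02 m and horizontal distance between bowl and board_white below 0.025 m and angle between slip_jar's own z axis and vertical below 0.06 rad); the robot touches nothing.
It fails at once if a pot is touched by the robot (contact force between any of cup, bowl and the fingers above 0.3 N or contact force between any of cup, bowl and the arm above 0.3 N).
It fails at once if a pot tips over (angle between any of cup, bowl's own z axis and vertical above 0.5 rad).
It fails at once if the slip jar is knocked over (angle between slip_jar's own z axis and vertical above 0.5 rad).
It fails at once if a bystander is shifted by more than 20 mm (distance of any of loop_tool, tool_tin, vase, paddle, water_bowl from where it was at the start of the episode above 0.02 m).
It also fails if it takes over 72 s, if anything falls off the work surface, if the arm or the gripper's body presses on something with over 40 N, if the wrist force passes 120 N, or if a joint passes its speed limit or range.

## Working session

There is one attempt and no reset: what is moved stays moved. The work goes in short steps, Python scripts to look and compute and a shell command to move; the robot and the scene stay as the last step left them, time stands still between calls to the robot, and variables do not carry over. Pictures are saved under pics/ and viewed, at most 10 in all, crops included, and the job is handed in when it is done.

```bash
mkdir -p pics; cat > h.py <<'E'
import numpy as np, cv2
from plant import bot, viewer
from scipy.spatial.transform import Rotation as R
def ray(p,uv):
    f=210/np.tan(np.radians(p["fov_y"])/2); T=np.array(p["T"])
    d=T[:3,:3]@np.array([(uv[0]-p["cx"])/f,(uv[1]-p["cy"])/f,1]); return T[:3,3],d
def atz(p,uv,z):
    o,d=ray(p,uv); return o+d*(z-o[2])/d[2]
def proj(p,X):
    f=210/np.tan(np.radians(p["fov_y"])/2); T=np.array(p["T"])
    c=T[:3,:3].T@(np.array(X)-T[:3,3]); return np.array([p["cx"]+f*c[0]/c[2],p["cy"]+f*c[1]/c[2]])
def save(p,n): cv2.imwrite("pics/"+n,p["frame"][:,:,::-1])
E
python3 - <<'E'
from h import *
np.set_printoptions(precision=2,suppress=True)
a=viewer.capture("top");b=viewer.capture("side")
cv2.imwrite("pics/a.png",cv2.resize(a["frame"][:,:,::-1],(800,600)))
cv2.imwrite("pics/b.png",cv2.resize(b["frame"][:,:,::-1],(800,600)))
for p in(a,b):
    print(p["fov_y"],p["cx"],p["cy"],np.array(p["T"]))
    for t in "rack near_mouth far_mouth near_stop far_stop tile_red tile_white board_red board_white cup bowl slip_jar loop_tool tool_tin vase paddle water_bowl".split():
        print(t,[(np.round(r["centre"],1).tolist(),round(r["score"],2)) for r in viewer.recognise(t,p)[:2]])
print(bot.get_obs())
E
```

```text
53.49712772196245 278.9263619603691 209.67996722358023 [[   0.     -1.      0.02  488.66]
 [  -1.     -0.      0.01   21.41]
 [  -0.01   -0.02   -1.   1107.96]
 [   0.      0.      0.      1.  ]]
rack [([296.8, 202.9], 0.66)]
near_mouth [([301.1, 206.0], 0.57)]
far_mouth [([298.8, 205.8], 0.62)]
near_stop [([296.7, 207.9], 0.96), ([281.0, 142.0], 0.42)]
far_stop [([303.3, 206.7], 0.79), ([104.6, 220.1], 0.63)]
tile_red [([472.1, 234.1], 0.63)]
tile_white [([468.9, 182.8], 0.83), ([104.9, 217.3], 0.58)]
board_red [([283.1, 224.1], 0.58), ([302.1, 208.2], 0.37)]
board_white [([214.3, 240.0], 0.65), ([297.3, 206.7], 0.38)]
cup [([272.2, 230.8], 0.85)]
bowl [([300.9, 202.6], 0.74), ([197.1, 244.2], 0.72)]
slip_jar [([231.9, 182.6], 0.57)]
loop_tool [([281.4, 142.7], 0.78)]
tool_tin [([103.3, 217.9], 0.94), ([215.3, 246.7], 0.2)]
vase [([363.5, 110.4], 0.89)]
paddle [([266.5, 109.6], 0.81)]
water_bowl [([182.3, 300.5], 0.86)]
42.143186230774965 273.3410314858032 212.70873783263528 [[  -1.     -0.07    0.06  407.75]
 [  -0.1     0.77   -0.63 1141.08]
 [  -0.     -0.63   -0.77 1462.85]
 [  
[... 416 characters left out ...]
8], 0.66)]
slip_jar [([255.2, 236.5], 0.6), ([273.7, 118.0], 0.5)]
loop_tool [([271.5, 342.2], 0.59), ([224.2, 203.4], 0.52)]
tool_tin [([271.8, 340.2], 0.71)]
vase [([217.1, 162.9], 0.8), ([294.7, 210.4], 0.47)]
paddle [([195.5, 234.9], 0.56)]
water_bowl [([345.1, 292.1], 0.79)]
{'time': 1.8, 'joint_positions': array([ 1.09,  0.34,  1.52,  0.  ,  1.28, -0.15]), 'dq': array([-0.,  0.,  0., -0., -0.,  0.]), 'tau': array([  0.  , -43.11, -24.45,   0.07,   0.05,  -0.  ]), 'tool_pos': array([174.48, 495.17, 226.74]), 'tcp_rot': array([ 3.14, -0.  ,  2.8 ]), 'contact_force': array([ 0.11, -0.21, -0.03]), 'moment': array([-0.04,  0.  ,  0.  ]), 'finger_force': 0.0, 'grip_width': 91.80406400851854}
```

View pics/a.png

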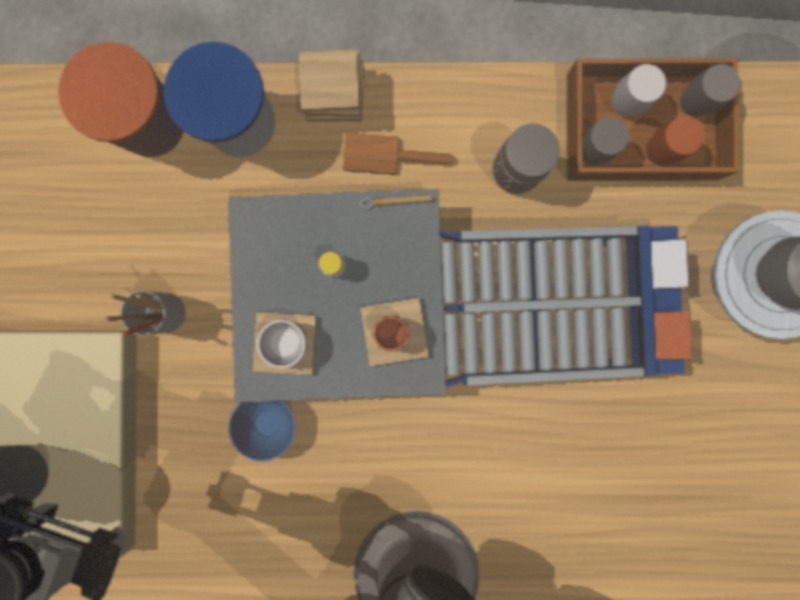

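View pics/b.png

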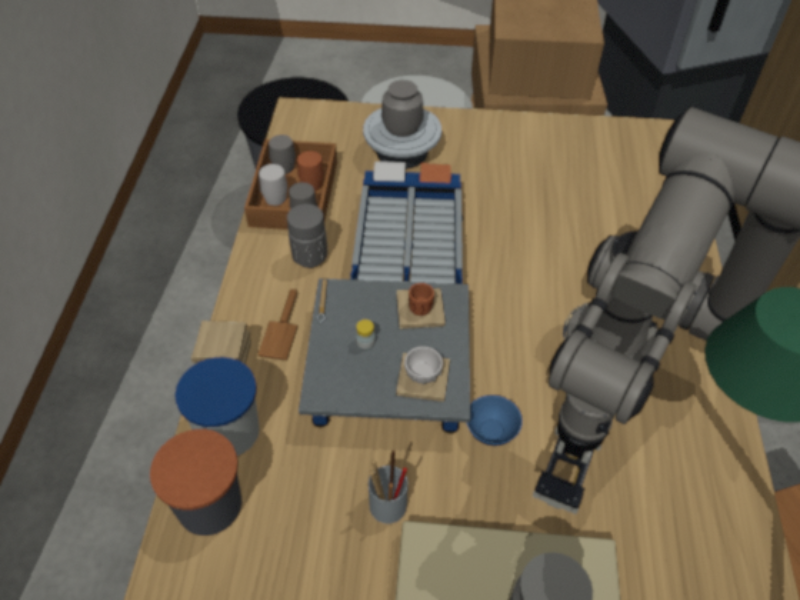

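Top: red board/cup at front in the near lane's line (px 393,333 of 800), white board/bowl behind (284,343), jar (331,263). Red tile is on the near lane, white on the far lane. Side view agrees.

```bash
python3 - <<'E'
from h import *
np.set_printoptions(precision=1,suppress=True)
a=viewer.capture("top");b=viewer.capture("side")
np.savez("pics/ab.npz",a=a["frame"],b=b["frame"])
im=a["frame"].astype(int); hsv=cv2.cvtColor(a["frame"],cv2.COLOR_RGB2HSV)
def rect(mask,z,reg):
    m=np.zeros_like(mask,np.uint8); r0,r1,c0,c1=reg; m[r0:r1,c0:c1]=mask[r0:r1,c0:c1]
    m=cv2.morphologyEx(m,cv2.MORPH_OPEN,np.ones((3,3)))
    n,l,s,_=cv2.connectedComponentsWithStats(m); k=1+np.argmax(s[1:,4]); m=l==k
    ys,xs=np.nonzero(m); cs,_=cv2.findContours(m.astype(np.uint8),0,2)
    P=np.array([atz(a,q,z)[:2] for q in np.vstack(cs)[:,0,:]],np.float32)
    r=cv2.minAreaRect(P); return r,cv2.boxPoints(r)
sat=hsv[:,:,1]
print("shelf sat",sat[150:156,190:196].mean(),"wood",sat[300:306,300:306].mean())
r,bx=rect((sat<60).astype(np.uint8),100,(125,285,155,311));print("shelf",r);print(bx)
for n,reg in(("red",(200,262,245,306)),("white",(210,270,170,226))):
    r,bx=rect((sat>60).astype(np.uint8),115,reg);print(n,r);print(bx)
for t,z in(("tile_red",85),("tile_white",85),("slip_jar",150),("cup",169),("bowl",157)):
    c=[]
    for p in(a,b):
        q=viewer.cut_out(t,p)
        if q: c.append((np.round(q[0]["centre"],1).tolist(),round(q[0]["score"],2),int(q[0]["pixels"].sum()),atz(p,q[0]["centre"],z)[:2]))
    print(t,c)
yl=(hsv[:,:,0]>20)&(hsv[:,:,0]<35)&(sat>150)
for p,reg in((a,(170,200,215,250)),(b,(220,250,240,270))):
    h=cv2.cvtColor(p["frame"],cv2.COLOR_RGB2HSV);m=(h[:,:,0]>20)&(h[:,:,0]<35)&(h[:,:,1]>150)
    ys,xs=np.nonzero(m[reg[0]:reg[1],reg[2]:reg[3]]);print("cap",len(xs),xs.mean()+reg[2],ys.mean()+reg[0],atz(p,(xs.mean()+reg[2],ys.mean()+reg[0]),160))
# shelf/lane outlines by hand picks
for n,q,z in(("c1",(229,197),100),("c2",(438,190),100),("c3",(446,393),100),("c4",(235,401),100),("tile W",(669,263),80),("tile R",(673,336),80)):
    print(n,atz(a,np.array(q)/1.42857,z)[:2])
cv2.imwrite("pics/c.png",cv2.resize(a["frame"][110:300,150:400,::-1],None,fx=3.1,fy=3.1,interpolation=cv2.INTER_CUBIC))
E
```

```text
shelf sat 7.222222222222222 wood 111.16666666666667
shelf ((509.42059326171875, 133.16824340820312), (356.3293762207031, 363.297607421875), 2.413534164428711)
[[323.8 307.2]
 [339.1 -55.8]
 [695.1 -40.8]
 [679.8 322.2]]
red ((451.5881042480469, 37.75984191894531), (100.13046264648438, 100.43423461914062), 9.207301139831543)
[[394.1  79.3]
 [410.2 -19.8]
 [509.   -3.8]
 [493.   95.3]]
white ((432.4478454589844, 221.53858947753906), (99.958740234375, 99.34134674072266), 86.63811492919922)
[[379.9 174.6]
 [479.1 168.7]
 [485.  268.5]
 [385.8 274.3]]
tile_red [([472.2, 232.3], 0.92, 859, array([ 450.9, -441.9])), ([303.5, 117.4], 0.51, 269, array([ 450.7, -461.2]))]
tile_white [([468.7, 183.5], 0.74, 765, array([ 570.3, -434.1])), ([271.2, 117.7], 0.7, 296, array([ 573.3, -448.2]))]
slip_jar [([233.8, 184.8], 0.66, 262, array([561.7, 134. ])), ([254.1, 235.0], 0.47, 213, array([564.4, 162.2]))]
cup [([273.0, 230.3], 0.73, 466, array([457.7,  43. ])), ([297.3, 207.8], 0.73, 355, array([441.6,  59.4]))]
bowl [([195.8, 242.4], 0.88, 1000, array([429.4, 219.6])), ([296.7, 255.9], 0.59, 545, array([431.2, 231.4]))]
cap 156 230.8525641025641 183.71153846153845 [563.4 139.5 160. ]
cap 94 255.09574468085106 229.09574468085106 [562.9 147.3 160. ]
c1 [679.5 319.2]
c2 [691.4 -36.5]
c3 [347.6 -50.1]
c4 [333.1 306.8]
tile W [ 569.2 -435.3]
tile R [ 443.6 -441.4]
```

View pics/c.png

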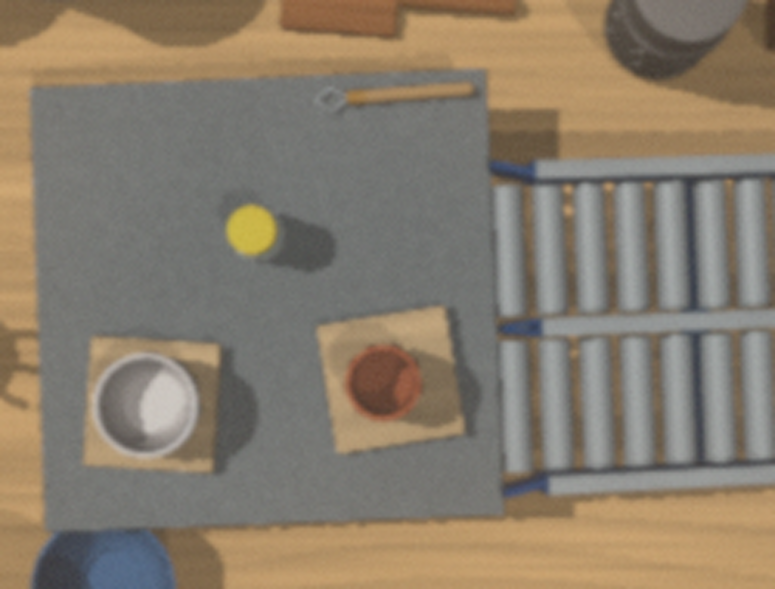

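Crop: shelf corners (32,87),(487,70),(502,514),(45,530); middle guide strip runs (520,327)→(775,318); boards match the masks.

```bash
python3 - <<'E'
from h import *
np.set_printoptions(precision=1,suppress=True)
a=viewer.capture("top");g=a["frame"].astype(float).mean(2); sat=cv2.cvtColor(a["frame"],cv2.COLOR_RGB2HSV)[:,:,1]
o=np.array([150,110])
for q,z in(((32,87),100),((487,70),100),((502,514),100),((45,530),100),((520,327),117),((775,318),109)): print(q,atz(a,np.array(q)/3.1+o,z))
print(atz(a,(448,210.7),82))
# edges shelf subpixel via saturation midpoints
def line(pts):
    P=np.array(pts);vx,vy,x,y=cv2.fitLine(P.astype(np.float32),cv2.DIST_HUBER,0,.01,.01).ravel();return vx,vy,x,y
top=[];bot_=[];L=[]
def cross(v):  # first index where v crosses 45 downward
    i=np.argmax(v<45); return i-1+(v[i-1]-45)/(v[i-1]-v[i])
s=cv2.GaussianBlur(sat,(3,3),0).astype(float)
for c in range(175,295,4):
    top.append(atz(a,(c,125+cross(s[125:160,c])),100)[:2]); 
    if c>215: bot_.append(atz(a,(c,290-cross(s[290:255:-1,c])),100)[:2])
for r in range(145,270,4): L.append(atz(a,(150+cross(s[r,150:190]),r),100)[:2])
for n,l in(("far",top),("near",bot_),("rear",L)):
    v=line(l);print(n,v, "angle",np.degrees(np.arctan2(v[1],v[0])))
# guide profile
for c in(330,350,380,410,440): print(c,g[155:255,c].astype(int).tolist())
E
```

```text
(32, 87) [679.1 319.1 100. ]
(487, 70) [692.4 -37.7 100. ]
(502, 514) [345.9 -49.5 100. ]
(45, 530) [332.5 306.8 100. ]
(520, 327) [491.4 -62.1 117. ]
(775, 318) [ 498.6 -259.3  109. ]
[ 503.7 -384.4   82. ]
far (np.float32(0.042549115), np.float32(-0.99909437), np.float32(686.552), np.float32(136.40175)) angle -87.56137
near (np.float32(0.043881822), np.float32(-0.9990367), np.float32(342.67603), np.float32(64.70743)) angle -87.48495
rear (np.float32(0.9991898), np.float32(0.040245753), np.float32(511.53705), np.float32(313.76257)) angle 2.3065345
330 [107, 110, 107, 111, 111, 116, 125, 140, 148, 149, 153, 141, 108, 78, 86, 107, 113, 112, 114, 115, 114, 114, 119, 117, 116, 116, 118, 118, 118, 119, 121, 122, 119, 123, 121, 122, 122, 126, 125, 125, 125, 127, 126, 126, 127, 126, 131, 128, 131, 130, 132, 131, 130, 133, 128, 120, 110, 125, 141, 150, 151, 154, 147, 125, 114, 131, 140, 140, 142, 143, 142, 146, 143, 143, 146, 147, 147, 146, 148, 150, 147, 148, 148, 149, 149, 150, 151, 150, 151, 153, 152, 151, 153, 155, 153, 152, 151, 156, 154, 155]
350 [123, 123, 123, 124, 125, 129, 136, 14
[... 1173 characters left out ...]
103, 107, 108, 110, 107, 108, 106, 106, 101, 100, 123, 140, 147, 146, 148, 141, 120, 112, 119, 121, 122, 124, 121, 123, 125, 127, 126, 125, 125, 129, 127, 132, 129, 133, 133, 131, 133, 133, 135, 137, 134, 135, 136, 138, 137, 136, 137, 140, 143, 140, 141, 142, 142, 143, 144, 144]
440 [128, 126, 124, 133, 138, 145, 145, 147, 138, 104, 71, 59, 61, 63, 70, 69, 68, 69, 68, 69, 68, 71, 73, 69, 73, 71, 71, 71, 70, 69, 71, 68, 72, 71, 66, 68, 67, 71, 70, 66, 71, 69, 68, 70, 72, 73, 72, 68, 72, 73, 74, 73, 91, 125, 142, 143, 148, 144, 130, 95, 74, 74, 80, 77, 77, 79, 79, 76, 76, 76, 77, 78, 77, 76, 73, 81, 81, 81, 81, 81, 80, 85, 85, 84, 83, 82, 82, 83, 86, 84, 82, 86, 85, 84, 83, 87, 93, 94, 92, 92]
```

```bash
cat >> h.py <<'E'
O=np.array([490.7,-47.4]);th=.042
c_,s_=np.cos(th),np.sin(th)
def rk(p): d=np.array(p[:2])-O; return np.array([d[0]*c_+d[1]*s_,-d[0]*s_+d[1]*c_])
def wd(X,Y): return O+np.array([X*c_-Y*s_,X*s_+Y*c_])
def st():
    o=bot.get_obs();print("t",round(o["time"],2),"rack",rk(o["tool_pos"]).round(1),"z",round(o["tool_pos"][2],1),"rpy",np.round(o["tcp_rot"],3),"F",np.round(o["contact_force"],1),"w",round(o["grip_width"],1),"ff",round(o["finger_force"],1))
E
python3 -m handwheel '-.25 -.1 0 0 0 -.03 1;-.5 -.2 0 0 0 -.06 1;-.75 -.3 0 0 0 -.09 1;-1 -.4 0 0 0 -.122 1;-1 -.4 0 0 0 -.122 1'
python3 -m handwheel '-.22 -.2 0 0 0 0 1;-.5 -.45 0 0 0 0 1;-.75 -.7 0 0 0 0 1;-.98 -.98 0 0 0 0 1'
python3 -m handwheel '-.25 -.25 0 0 0 0 1;-.5 -.5 0 0 0 0 1;-.75 -.75 0 0 0 0 1;-.98 -.98 0 0 0 0 1'
python3 -m handwheel '-.25 -.25 0 0 0 0 1;-.5 -.5 0 0 0 0 1;-.75 -.75 0 0 0 0 1;-.98 -.98 0 0 0 0 1;-.98 -.98 0 0 0 0 1'
python3 -c "
from h import *
st()"
```

```text
time: 2.87
tool_pos: [258.3, 421.9, 226.8]
tcp_rot: [-3.14, 0.001, -3.094]
contact_force: [0.3, 0.2, 0.5]
grip_width: 91.6
finger_force: 0.0
time: 3.2
tool_pos: [358.7, 330.3, 226.8]
tcp_rot: [3.141, 0.0, -3.098]
contact_force: [0.1, -0.3, -0.6]
grip_width: 91.8
finger_force: 0.0
time: 3.53
tool_pos: [461.2, 236.1, 226.9]
tcp_rot: [3.141, 0.0, -3.099]
contact_force: [0.4, 0.2, -0.4]
grip_width: 92.1
finger_force: 0.0
time: 3.95
tool_pos: [565.9, 139.9, 226.1]
tcp_rot: [-3.14, 0.002, -3.103]
contact_force: [-0.8, 0.4, 1.0]
grip_width: 92.2
finger_force: 0.0
t 3.95 rack [ 83. 184.] z 226.1 rpy [-3.140e+00  2.000e-03 -3.103e+00] F [-0.8  0.4  1. ] w 92.2 ff 0.0
```

```bash
python3 -m handwheel '.03 .03 .2 0 0 0 1;.03 .03 .5 0 0 0 1;.03 .03 .8 0 0 0 1;.03 .03 .95 0 0 0 1'
python3 -m handwheel '0 0 .18 0 0 0 1;0 0 .18 0 0 0 1;0 0 .18 0 0 0 -1;0 0 .18 0 0 0 -1;0 0 .18 0 0 0 -1;0 0 .18 0 0 0 -1;0 0 .18 0 0 0 -1;0 0 .18 0 0 0 -1'
python3 -m handwheel '0 0 0 0 0 0 -1;0 0 0 0 0 0 -1'
python3 -c "
from h import *
st()"
```

```text
time: 4.28
tool_pos: [557.1, 147.0, 128.3]
tcp_rot: [3.142, -0.005, -3.098]
contact_force: [-0.7, -0.6, -1.1]
grip_width: 91.9
finger_force: 0.0
time: 4.95
tool_pos: [559.4, 146.5, 114.4]
tcp_rot: [3.141, 0.001, -3.097]
contact_force: [0.1, 0.4, -0.1]
grip_width: 56.6
finger_force: 0.0
time: 5.12
tool_pos: [559.3, 146.0, 114.0]
tcp_rot: [-3.141, 0.0, -3.097]
contact_force: [-0.2, -2.3, 1.5]
grip_width: 43.4
finger_force: 1.2
t 5.12 rack [ 76.7 190.4] z 114.0 rpy [-3.141  0.    -3.097] F [-0.2 -2.3  1.5] w 43.4 ff 1.2
```

```bash
python3 -m handwheel '0 0 0 0 0 0 -1;0 0 0 0 0 0 -1;0 0 0 0 0 0 -1;0 0 0 0 0 0 -1;0 0 -.15 0 0 0 -1;0 0 -.3 0 0 0 -1'
python3 -m handwheel '-.1 .1 0 0 0 0 -1;-.25 .25 0 0 0 0 -1;-.4 .4 0 0 0 0 -1;-.55 .55 0 0 0 0 -1;-.7 .7 0 0 0 0 -1;-.83 .85 0 0 0 0 -1;-.83 .85 0 0 0 0 -1'
python3 -c "
from h import *
st()"
```

```text
time: 5.62
tool_pos: [558.0, 146.8, 142.5]
tcp_rot: [3.141, -0.004, -3.097]
contact_force: [0.1, 0.4, -1.7]
grip_width: 39.2
finger_force: 30.0
time: 6.2
tool_pos: [639.1, 238.3, 142.2]
tcp_rot: [3.14, -0.0, -3.095]
contact_force: [-1.2, 0.3, -1.7]
grip_width: 38.7
finger_force: 30.0
t 6.2 rack [160.3 279.2] z 142.2 rpy [ 3.14  -0.    -3.095] F [-1.2  0.3 -1.7] w 38.7 ff 30.0
```

```bash
python3 -m handwheel '0 .1 0 0 0 0 -1;0 .25 0 0 0 0 -1;0 .25 .1 0 0 0 -1;0 .25 .2 0 0 0 -1;0 .25 .26 0 0 0 -1;0 .25 .28 0 0 0 -1;0 .25 .28 0 0 0 -1;0 .25 .28 0 0 0 -1'
python3 -m handwheel '0 0 0 0 0 0 .3;0 0 0 0 0 0 .3;0 0 0 0 0 0 .3;0 0 0 0 0 0 .3;0 0 0 0 0 0 .3;0 0 -.2 0 0 0 .3;0 0 -.6 0 0 0 .1;0 0 -.98 0 0 0 0'
python3 - <<'E'
from h import *
st()
p=viewer.capture("side");q=viewer.cut_out("slip_jar",p)
print([(r["centre"],r["score"]) for r in q], "expected", proj(p,[*wd(160,304),130]))
E
```

```text
time: 6.87
tool_pos: [637.3, 259.5, 115.6]
tcp_rot: [-3.141, -0.0, -3.098]
contact_force: [-0.1, 0.3, -1.6]
grip_width: 38.8
finger_force: 30.0
time: 7.53
tool_pos: [636.4, 259.8, 213.7]
tcp_rot: [-3.141, -0.003, -3.097]
contact_force: [1.9, 0.1, 0.3]
grip_width: 50.1
finger_force: 0.0
t 7.53 rack [158.5 300.8] z 213.7 rpy [-3.141e+00 -3.000e-03 -3.097e+00] F [1.9 0.1 0.3] w 50.1 ff 0.0
[([225.1, 267.7], 0.76)] expected [225.42386885 264.58701239]
```

```bash
python3 -m handwheel '.15 -.25 0 0 0 0 0;.3 -.5 0 0 0 0 0;.38 -.72 0 0 0 0 0'
python3 -m handwheel '.15 -.25 0 0 0 0 0;.3 -.5 0 0 0 0 0;.38 -.72 0 0 0 0 0'
python3 -m handwheel '.15 -.25 0 0 0 0 0;.3 -.5 0 0 0 0 0;.38 -.72 0 0 0 0 0;.38 -.72 .3 0 0 0 0;.38 -.72 .6 0 0 0 0;.38 -.72 .85 0 0 0 0;.38 -.72 .85 0 0 0 0'
python3 -c "
from h import *
st();p=viewer.capture('top');save(p,'d.png');cv2.imwrite('pics/d.png',cv2.resize(p['frame'][110:300,150:400,::-1],None,fx=3.1,fy=3.1,interpolation=cv2.INTER_CUBIC))"
```

```text
time: 7.88
tool_pos: [601.0, 185.7, 213.5]
tcp_rot: [-3.141, -0.001, -3.096]
contact_force: [0.5, 0.1, -0.4]
grip_width: 45.8
finger_force: 0.0
time: 8.13
tool_pos: [566.1, 111.5, 213.7]
tcp_rot: [-3.141, -0.001, -3.097]
contact_force: [0.6, -0.8, 0.3]
grip_width: 46.1
finger_force: 0.0
time: 8.72
tool_pos: [529.7, 39.1, 124.3]
tcp_rot: [3.141, -0.009, -3.098]
contact_force: [-0.6, 0.4, -1.1]
grip_width: 46.2
finger_force: 0.0
t 8.72 rack [42.6 84.8] z 124.3 rpy [ 3.141 -0.009 -3.098] F [-0.6  0.4 -1.1] w 46.2 ff 0.0
```

View pics/d.png

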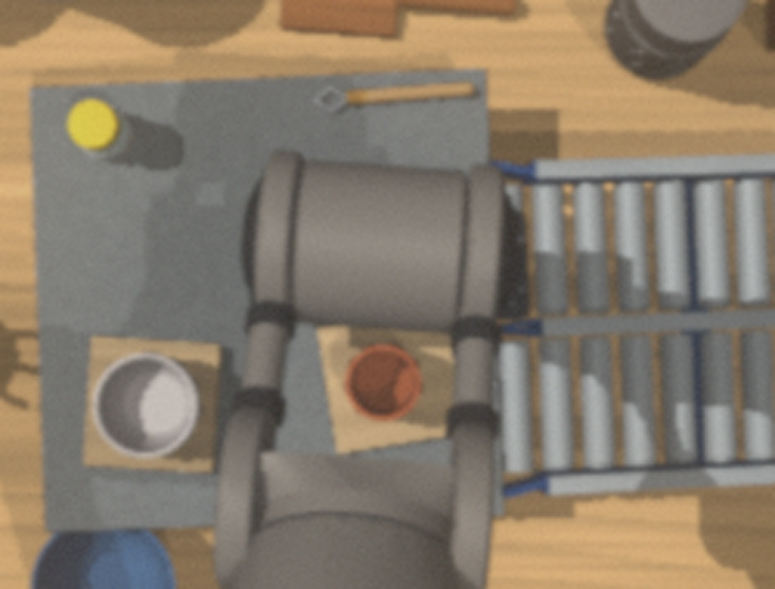

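Jar stands at (93,123), boards unchanged; gripper hidden beside the red board.

```bash
python3 -m handwheel '0 0 .1 0 0 0 0;0 0 .15 0 0 0 0;0 0 .15 0 0 0 0;.04 0 .15 0 0 0 0;.08 0 .15 0 0 0 0;.11 0 .15 0 0 0 0;.14 0 .15 0 0 0 0;.17 0 .15 0 0 0 0'
python3 -c "
from h import *
st()
p=viewer.capture('side');cv2.imwrite('pics/e.png',cv2.resize(p['frame'][150:300,190:350,::-1],None,fx=4,fy=4,interpolation=cv2.INTER_CUBIC))"
```

```text
time: 9.43
tool_pos: [515.8, 38.4, 114.1]
tcp_rot: [-3.142, 0.001, -3.097]
contact_force: [1.7, -0.3, -1.1]
grip_width: 46.0
finger_force: 1.0
t 9.43 rack [28.7 84.7] z 114.1 rpy [-3.142e+00  1.000e-03 -3.097e+00] F [ 1.7 -0.3 -1.1] w 46.0 ff 1.0
```

View pics/e.png

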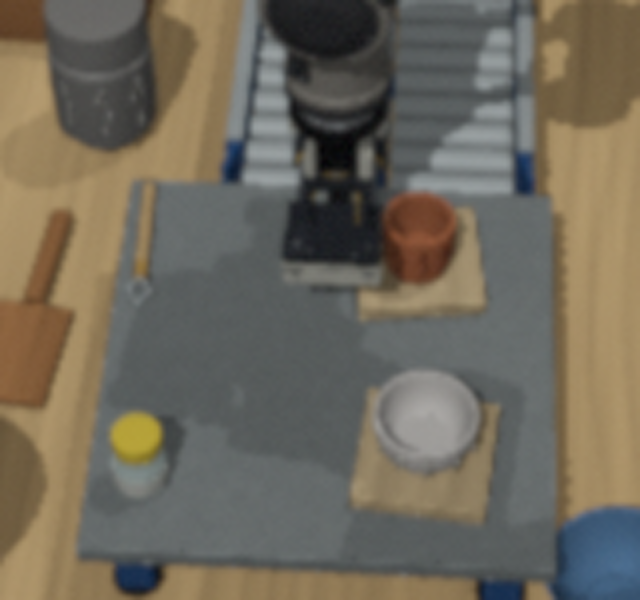

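Gripper is right beside the red board, cup (420,235) clear of the body; it is 5 mm too high, so back off and lower.

```bash
python3 -m handwheel '-.08 0 0 0 0 0 0;-.08 0 .05 0 0 0 0;-.08 0 .05 0 0 0 0;-.02 0 .05 0 0 0 0;.02 0 .05 0 0 0 0;.06 0 .05 0 0 0 0;.1 0 .05 0 0 0 0;.14 0 .05 0 0 0 0'
python3 -m handwheel '.04 0 0 0 0 0 0;.08 0 0 0 0 0 0;.1 0 0 0 0 0 0;.11 0 0 0 0 0 0;.12 0 0 0 0 0 0;.12 0 0 0 0 0 0;.12 0 0 0 0 0 0;.12 0 0 0 0 0 0'
cat > m.py <<'E'
from h import *
import sys
st()
p=viewer.capture('top');sat=cv2.cvtColor(p["frame"],cv2.COLOR_RGB2HSV)[:,:,1]
for t,d in(("board_red",115),("board_white",115)):
    for q in viewer.cut_out(t,p)[:1]:
        m=q["pixels"].astype(np.uint8);cs,_=cv2.findContours(m,0,2)
        P=np.array([rk(atz(p,v,d)) for v in np.vstack(cs)[:,0,:]],np.float32)
        r=cv2.minAreaRect(P);print(t,round(q["score"],2),np.round(r[0],1),np.round(r[1],1),round(r[2],1),"min",P.min(0).round(),"max",P.max(0).round())
for t,z in(("cup",169),("bowl",157)):
    for q in viewer.cut_out(t,p)[:1]: print(t,round(q["score"],2),rk(atz(p,q["centre"],z)).round(1))
cv2.imwrite('pics/%s.png'%sys.argv[1],cv2.resize(p['frame'][110:300,150:400,::-1],None,fx=3.1,fy=3.1,interpolation=cv2.INTER_CUBIC))
E
python3 m.py f
```

```text
time: 10.15
tool_pos: [501.6, 37.7, 108.9]
tcp_rot: [-3.142, 0.001, -3.097]
contact_force: [1.3, -1.7, -1.6]
grip_width: 46.3
finger_force: 0.7
time: 10.82
tool_pos: [489.9, 37.3, 108.7]
tcp_rot: [3.141, -0.0, -3.097]
contact_force: [1.5, 0.5, 0.8]
grip_width: 46.2
finger_force: 0.6
t 10.82 rack [ 2.8 84.7] z 108.7 rpy [ 3.141 -0.    -3.097] F [1.5 0.5 0.8] w 46.2 ff 0.6
board_red 0.71 [-82.5  93.9] [97.6 52.3] 87.7 min [-108.   45.] max [-55. 143.]
board_white 0.9 [-47.  271.5] [102.4 100.3] 84.1 min [-98. 219.] max [  5. 327.]
cup 0.5 [-61.2 101.8]
bowl 0.77 [-51.9 264.8]
```

```bash
python3 -m handwheel '.02 0 0 0 0 0 0;.035 0 0 0 0 0 0;.035 0 0 0 0 0 0;-.1 0 0 0 0 0 0;-.3 0 0 0 0 0 0;-.3 0 -.35 0 0 0 0;-.3 0 -.7 0 0 0 0;-.3 0 -.95 0 0 0 0'
python3 -m handwheel '.2 .25 0 0 0 0 0;.4 .5 0 0 0 0 0;.6 .75 0 0 0 0 0;.75 .95 0 0 0 0 0'
python3 -m handwheel '.2 .25 0 0 0 0 0;.4 .5 0 0 0 0 0;.6 .75 0 0 0 0 0;.75 .92 0 0 0 0 0;.75 .92 0 0 0 0 0'
python3 m.py g
```

```text
time: 11.73
tool_pos: [519.7, 38.6, 205.2]
tcp_rot: [3.142, -0.001, -3.097]
contact_force: [1.3, 0.0, 0.1]
grip_width: 46.0
finger_force: 0.0
time: 12.07
tool_pos: [438.2, 131.1, 203.4]
tcp_rot: [3.141, -0.002, -3.097]
contact_force: [-0.4, 0.3, -0.1]
grip_width: 45.8
finger_force: 0.0
time: 12.48
tool_pos: [358.2, 220.5, 203.5]
tcp_rot: [3.141, -0.003, -3.094]
contact_force: [-0.4, 0.1, -0.1]
grip_width: 45.8
finger_force: 0.0
t 12.48 rack [-121.2  273.2] z 203.5 rpy [ 3.141e+00 -3.000e-03 -3.094e+00] F [-0.4  0.1 -0.1] w 45.8 ff 0.0
board_red 0.76 [-60.4  92.8] [101.7  99.7] 0.1 min [-111.   43.] max [-10. 143.]
board_white 0.92 [-46.3 271.7] [101.2  99.8] 84.2 min [-99. 218.] max [  7. 324.]
cup 0.62 [-60.6  93.9]
bowl 0.8 [-44.7 261.1]
```

View pics/g.png

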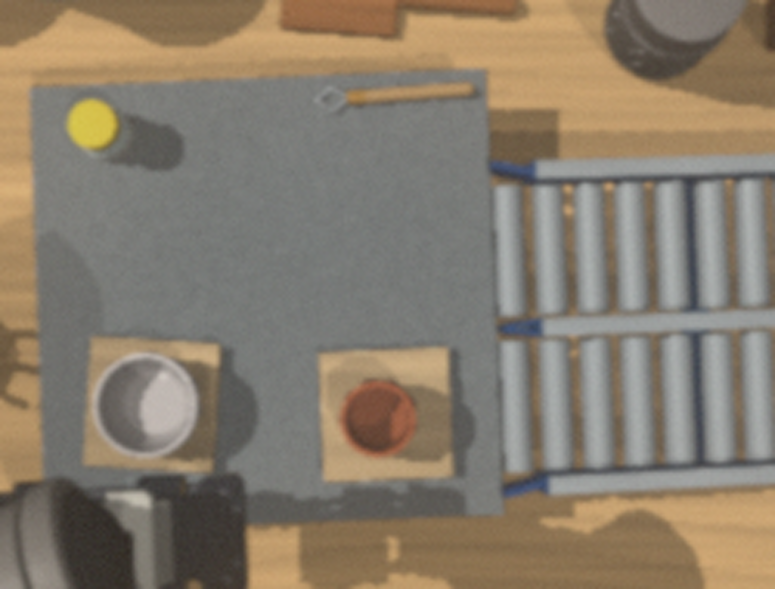

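Red board is now square and in line with the near lane (crop 318–453, 347–480); cup in the middle. Gripper is beside the white board.

```bash
python3 -m handwheel '0 -.02 .3 0 0 0 0;0 -.02 .6 0 0 0 0;0 -.02 .85 0 0 0 0;0 -.02 .95 0 0 0 0;0 -.02 .95 0 0 0 0;-.04 -.02 .95 0 0 0 0;-.08 -.02 .95 0 0 0 0;-.12 -.02 .95 0 0 0 0'
python3 -m handwheel '-.04 0 0 0 0 0 0;-.08 0 0 0 0 0 0;-.13 0 0 0 0 0 0;-.19 0 0 0 0 0 0;-.25 0 0 0 0 0 0;-.32 0 0 0 0 0 0;-.39 0 0 0 0 0 0;-.46 0 0 0 0 0 0'
python3 -c "
from h import *
st()"
```

```text
time: 13.4
tool_pos: [374.6, 217.1, 109.5]
tcp_rot: [3.141, 0.001, -3.098]
contact_force: [-2.7, -1.2, -1.4]
grip_width: 45.5
finger_force: 1.0
time: 14.07
tool_pos: [419.9, 219.6, 109.1]
tcp_rot: [3.141, -0.001, -3.097]
contact_force: [-5.0, -0.2, 3.6]
grip_width: 45.9
finger_force: 2.6
t 14.07 rack [-59.6 269.7] z 109.1 rpy [ 3.141e+00 -1.000e-03 -3.097e+00] F [-5.  -0.2  3.6] w 45.9 ff 2.6
```

```bash
python3 -m handwheel '-.07 0 0 0 0 0 0;-.14 0 0 0 0 0 0;-.21 0 0 0 0 0 0;-.28 0 0 0 0 0 0;-.35 0 0 0 0 0 0;-.42 0 0 0 0 0 0;-.48 0 0 0 0 0 0;-.53 0 0 0 0 0 0'
python3 -m handwheel '-.02 0 0 0 0 0 0;-.03 0 0 0 0 0 0;-.03 0 0 0 0 0 0;-.03 0 0 0 0 0 0'
python3 m.py k
```

```text
time: 14.73
tool_pos: [473.0, 221.9, 109.0]
tcp_rot: [3.141, -0.0, -3.097]
contact_force: [-6.4, -0.5, 5.8]
grip_width: 45.9
finger_force: 3.1
time: 15.07
tool_pos: [475.8, 221.9, 108.8]
tcp_rot: [3.141, 0.0, -3.097]
contact_force: [-3.4, 0.1, 3.6]
grip_width: 46.0
finger_force: 2.0
t 15.07 rack [ -3.6 269.7] z 108.8 rpy [ 3.141  0.    -3.097] F [-3.4  0.1  3.6] w 46.0 ff 2.0
board_red 0.87 [-60.3  91.6] [101.9 102. ] 0.3 min [-111.   41.] max [ -9. 143.]
board_white 0.61 [ 74.  276.6] [103.2  69.4] 87.7 min [ 37. 226.] max [109. 328.]
cup 0.59 [-60.3 101.5]
bowl 0.96 [ 69.3 257.3]
```

```bash
python3 -m handwheel '-.02 0 0 0 0 0 0;-.035 0 0 0 0 0 0;-.035 0 0 0 0 0 0;.1 0 0 0 0 0 0;.25 0 0 0 0 0 0;.25 0 -.35 0 0 0 0;.25 0 -.7 0 0 0 0;.25 0 -.95 0 0 0 0'
python3 -m handwheel '.05 -.12 0 0 0 .039 0;.1 -.24 0 0 0 .078 0;.15 -.36 0 0 0 .117 0;.2 -.5 0 0 0 .156 0;.24 -.6 0 0 0 .195 0;.28 -.72 0 0 0 .234 0;.32 -.84 0 0 0 .273 0;.33 -.95 0 0 0 .312 0'
python3 -m handwheel '0 0 0 0 0 .039 0;0 0 0 0 0 .078 0;0 0 0 0 0 .117 0;0 0 0 0 0 .156 0;0 0 0 0 0 .188 0;0 0 0 0 0 .188 0'
python3 m.py l
```

```text
time: 15.98
tool_pos: [452.1, 220.9, 206.3]
tcp_rot: [3.141, 0.004, -3.097]
contact_force: [0.5, 0.1, 0.2]
grip_width: 45.7
finger_force: 0.0
time: 16.65
tool_pos: [422.5, 123.5, 203.8]
tcp_rot: [3.14, 0.001, 2.2]
contact_force: [0.1, 0.6, 0.1]
grip_width: 45.7
finger_force: 0.0
time: 17.15
tool_pos: [423.0, 124.1, 203.9]
tcp_rot: [3.139, 0.0, 1.611]
contact_force: [-0.0, -0.5, -0.4]
grip_width: 45.7
finger_force: 0.0
t 17.15 rack [-60.4 174.2] z 203.9 rpy [3.139 0.    1.611] F [-0.  -0.5 -0.4] w 45.7 ff 0.0
board_red 0.91 [-62.6  93.1] [104.4 101.8] 89.8 min [-114.   41.] max [-12. 145.]
board_white 0.81 [ 59.7 277.1] [102.9 102.7] 87.9 min [  9. 225.] max [111. 330.]
cup 0.58 [-57.9 100.5]
bowl 0.57 [ 60.3 265.7]
```

```bash
python3 -m handwheel '0 0 .3 0 0 0 0;0 0 .6 0 0 0 0;0 0 .85 0 0 0 0;0 0 .95 0 0 0 0;0 0 .95 0 0 0 0;-.06 0 .95 0 0 0 0;-.12 0 .95 0 0 0 0;-.17 0 .95 0 0 0 0'
python3 -m handwheel '-.04 0 0 0 0 0 0;-.08 0 0 0 0 0 0;-.13 0 0 0 0 0 0;-.18 0 0 0 0 0 0;-.24 0 0 0 0 0 0;-.3 0 0 0 0 0 0;-.36 0 0 0 0 0 0;-.42 0 0 0 0 0 0'
python3 m.py o
```

```text
time: 18.07
tool_pos: [423.6, 106.7, 109.8]
tcp_rot: [3.139, 0.0, 1.616]
contact_force: [0.1, -0.4, 0.5]
grip_width: 46.0
finger_force: 0.0
time: 18.73
tool_pos: [425.2, 65.5, 109.5]
tcp_rot: [3.14, -0.001, 1.615]
contact_force: [0.4, 5.5, 5.0]
grip_width: 46.0
finger_force: 2.7
t 18.73 rack [-60.7 115.5] z 109.5 rpy [ 3.140e+00 -1.000e-03  1.615e+00] F [0.4 5.5 5. ] w 46.0 ff 2.7
board_red 0.93 [-61.5  41.6] [99.8 74. ] 0.1 min [-111.    5.] max [-12.  79.]
board_white 0.58 [ 60.9 275.8] [99.2 98.9] 0.2 min [ 11. 227.] max [111. 325.]
bowl 0.64 [ 57.8 272.7]
```

```bash
python3 -m handwheel '-.06 0 0 0 0 0 0;-.12 0 0 0 0 0 0;-.18 0 0 0 0 0 0;-.24 0 0 0 0 0 0;-.3 0 0 0 0 0 0;-.36 0 0 0 0 0 0;-.42 0 0 0 0 0 0;-.48 0 0 0 0 0 0'
python3 -m handwheel '-.05 0 0 0 0 0 0;-.1 0 0 0 0 0 0;-.15 0 0 0 0 0 0;-.19 0 0 0 0 0 0;-.22 0 0 0 0 0 0;-.25 0 0 0 0 0 0;-.28 0 0 0 0 0 0;-.28 0 0 0 0 0 0'
python3 m.py q
```

```text
time: 19.65
tool_pos: [426.7, 16.7, 108.7]
tcp_rot: [-3.141, -0.0, 1.615]
contact_force: [0.7, 0.8, 1.0]
grip_width: 45.9
finger_force: 0.5
time: 20.32
tool_pos: [428.1, -11.0, 108.7]
tcp_rot: [3.141, 0.0, 1.615]
contact_force: [0.0, -0.4, 0.1]
grip_width: 45.9
finger_force: 0.0
t 20.32 rack [-61.  39.] z 108.7 rpy [3.141 0.    1.615] F [ 0.  -0.4  0.1] w 45.9 ff 0.0
board_red 0.64 [-60.2 -46.3] [97.4 83. ] 0.2 min [-109.  -88.] max [-11.  -5.]
board_white 0.96 [ 60.7 277.2] [ 99.8 101.6] 0.2 min [ 11. 226.] max [111. 328.]
bowl 0.6 [ 59.3 271.4]
```

View pics/q.png

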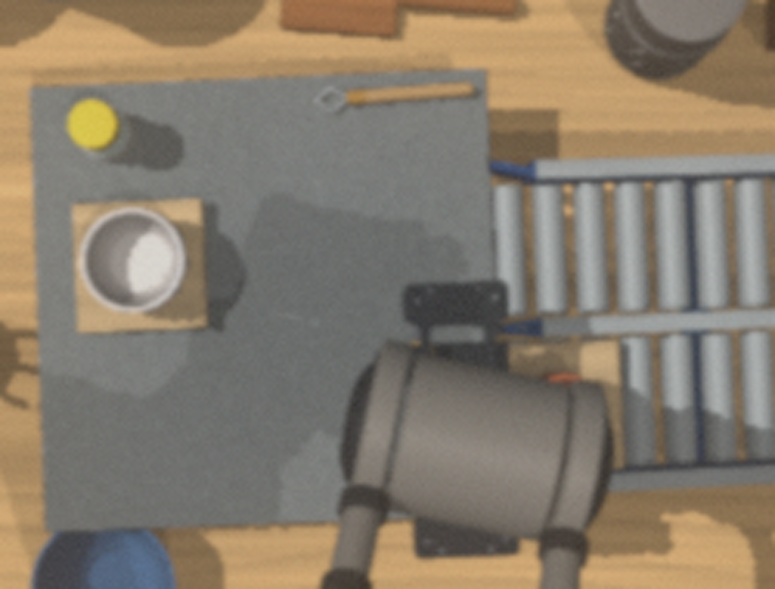

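Red board is already rolling (front at crop x≈620), white board stands squarely; now to the white board's rear.

```bash
python3 -m handwheel '.1 0 0 0 0 0 0;.3 0 0 0 0 0 0;.3 0 -.35 0 0 0 0;.3 0 -.7 0 0 0 0;.3 0 -.95 0 0 0 0'
python3 -m handwheel '.22 .1 0 0 0 0 0;.5 .22 0 0 0 0 0;.75 .33 0 0 0 0 0;.95 .41 0 0 0 0 0'
python3 -m handwheel '.25 .1 0 0 0 0 0;.5 .22 0 0 0 0 0;.75 .33 0 0 0 0 0;.95 .41 0 0 0 0 0'
python3 -m handwheel '.25 .1 0 0 0 0 0;.5 .22 0 0 0 0 0;.75 .33 0 0 0 0 0;.92 .4 0 0 0 0 0;.92 .4 0 0 0 0 0'
python3 m.py r
```

```text
time: 20.98
tool_pos: [426.9, 20.5, 206.0]
tcp_rot: [3.14, 0.0, 1.616]
contact_force: [0.0, 0.3, 0.3]
grip_width: 46.0
finger_force: 0.0
time: 21.32
tool_pos: [463.7, 118.6, 204.0]
tcp_rot: [3.141, -0.001, 1.616]
contact_force: [-0.1, -0.9, 0.2]
grip_width: 46.1
finger_force: 0.0
time: 21.65
tool_pos: [500.1, 215.6, 203.5]
tcp_rot: [-3.142, -0.001, 1.616]
contact_force: [-0.4, 0.3, 0.1]
grip_width: 45.9
finger_force: 0.0
time: 22.07
tool_pos: [535.8, 310.5, 202.9]
tcp_rot: [-3.141, -0.001, 1.618]
contact_force: [-0.3, 0.8, 0.1]
grip_width: 45.8
finger_force: 0.0
t 22.07 rack [ 60.1 355.7] z 202.9 rpy [-3.141e+00 -1.000e-03  1.618e+00] F [-0.3  0.8  0.1] w 45.8 ff 0.0
board_red 0.67 [ -59.4 -251.8] [97.9 99.5] 89.9 min [-109. -301.] max [ -10. -203.]
board_white 0.68 [ 60.8 277.1] [102.9 100.6] 87.9 min [  9. 226.] max [111. 328.]
cup 0.82 [ -53.  -250.2]
bowl 0.56 [ 62.1 270.4]
```

```bash
python3 -m handwheel '0 .01 .3 0 0 0 0;0 .01 .6 0 0 0 0;0 .01 .85 0 0 0 0;0 .01 .94 0 0 0 0;0 .01 .94 0 0 0 0;-.06 .01 .94 0 0 0 0;-.12 .01 .94 0 0 0 0;-.16 .01 .94 0 0 0 0'
python3 -m handwheel '-.03 0 0 0 0 0 0;-.06 0 0 0 0 0 0;-.11 0 0 0 0 0 0;-.16 0 0 0 0 0 0;-.22 0 0 0 0 0 0;-.28 0 0 0 0 0 0;-.35 0 0 0 0 0 0;-.42 0 0 0 0 0 0'
python3 -m handwheel '-.07 0 0 0 0 0 0;-.14 0 0 0 0 0 0;-.22 0 0 0 0 0 0;-.3 0 0 0 0 0 0;-.38 0 0 0 0 0 0;-.46 0 0 0 0 0 0;-.54 0 0 0 0 0 0;-.62 0 0 0 0 0 0'
python3 -m handwheel '-.07 0 0 0 0 0 0;-.14 0 0 0 0 0 0;-.21 0 0 0 0 0 0;-.28 0 0 0 0 0 0;-.34 0 0 0 0 0 0;-.39 0 0 0 0 0 0;-.42 0 0 0 0 0 0;-.42 0 0 0 0 0 0'
python3 m.py s
```

```text
time: 22.98
tool_pos: [538.8, 290.5, 111.8]
tcp_rot: [3.138, -0.002, 1.615]
contact_force: [-0.2, 2.9, 0.7]
grip_width: 45.9
finger_force: 1.5
time: 23.65
tool_pos: [540.5, 249.7, 111.5]
tcp_rot: [3.138, -0.003, 1.615]
contact_force: [-0.7, 7.0, 5.1]
grip_width: 46.3
finger_force: 3.1
time: 24.32
tool_pos: [543.3, 187.6, 111.5]
tcp_rot: [3.138, -0.002, 1.615]
contact_force: [0.2, 6.9, 5.6]
grip_width: 45.9
finger_force: 3.3
time: 24.98
tool_pos: [544.9, 144.7, 110.9]
tcp_rot: [3.139, -0.001, 1.615]
contact_force: [0.2, 2.1, 2.1]
grip_width: 45.8
finger_force: 1.4
t 24.98 rack [ 62.2 189.7] z 110.9 rpy [ 3.139e+00 -1.000e-03  1.615e+00] F [0.2 2.1 2.1] w 45.8 ff 1.4
board_red 0.82 [ -60.  -272.3] [96.5 97.2] 89.3 min [-108. -321.] max [ -11. -224.]
board_white 0.63 [ 61.3 112. ] [ 73.9 100.3] 87.7 min [10. 76.] max [113. 151.]
cup 0.73 [ -55.3 -266.7]
bowl 0.74 [ 54.2 119.1]
```

View pics/s.png

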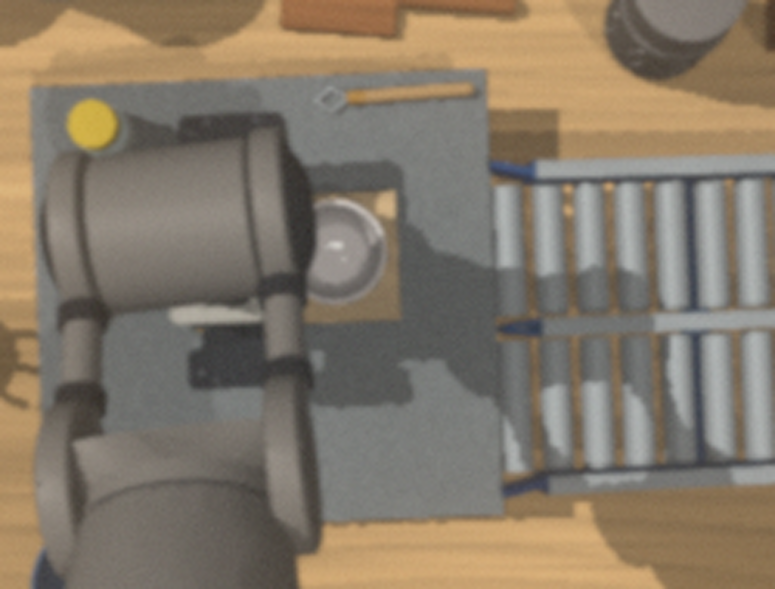

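Bowl is centred on its board (crop 345,250), heading straight for the far lane.

```bash
python3 -m handwheel '-.05 -.01 .01 0 0 0 0;-.11 -.01 .02 0 0 0 0;-.18 -.01 .02 0 0 0 0;-.25 -.01 .02 0 0 0 0;-.32 -.01 .02 0 0 0 0;-.39 -.01 .02 0 0 0 0;-.46 -.01 .02 0 0 0 0;-.53 -.01 .02 0 0 0 0'
python3 -m handwheel '-.06 0 0 0 0 0 0;-.12 0 0 0 0 0 0;-.18 0 0 0 0 0 0;-.24 0 0 0 0 0 0;-.3 0 0 0 0 0 0;-.36 0 0 0 0 0 0;-.42 0 0 0 0 0 0;-.48 0 0 0 0 0 0'
python3 -m handwheel '-.06 0 0 0 0 0 0;-.12 0 0 0 0 0 0;-.18 0 0 0 0 0 0;-.24 0 0 0 0 0 0;-.3 0 0 0 0 0 0;-.36 0 0 0 0 0 0;-.41 0 0 0 0 0 0;-.46 0 0 0 0 0 0'
python3 -m handwheel '-.03 0 0 0 0 0 0;-.05 0 0 0 0 0 0;-.05 0 0 0 0 0 0;.1 0 0 0 0 0 0;.3 0 0 0 0 0 0;.5 0 -.3 0 0 0 0;.7 0 -.6 0 0 0 0;.9 0 -.9 0 0 0 0'
python3 -m handwheel '.3 0 0 0 0 0 0;.6 0 0 0 0 0 0;.9 0 0 0 0 0 0;.9 0 0 0 0 0 0;.9 0 0 0 0 0 0;.9 0 0 0 0 0 0;.9 0 0 0 0 0 0;.9 0 0 0 0 0 0'
python3 m.py u
```

```text
time: 25.9
tool_pos: [545.4, 92.1, 107.8]
tcp_rot: [-3.141, -0.001, 1.615]
contact_force: [0.7, 5.6, 4.2]
grip_width: 45.8
finger_force: 2.6
time: 26.57
tool_pos: [547.4, 43.2, 107.5]
tcp_rot: [-3.141, 0.0, 1.615]
contact_force: [0.2, 2.2, 1.2]
grip_width: 46.1
finger_force: 1.1
time: 27.23
tool_pos: [549.8, -2.9, 107.7]
tcp_rot: [3.142, 0.0, 1.615]
contact_force: [-0.0, -0.7, -0.1]
grip_width: 45.5
finger_force: 0.0
time: 27.9
tool_pos: [545.1, 88.9, 198.5]
tcp_rot: [-3.14, -0.0, 1.615]
contact_force: [0.4, 0.1, -0.2]
grip_width: 46.0
finger_force: 0.0
time: 28.57
tool_pos: [541.9, 176.6, 197.7]
tcp_rot: [-3.142, 0.0, 1.614]
contact_force: [0.1, -0.0, 0.7]
grip_width: 46.0
finger_force: 0.0
t 28.57 rack [ 60.6 221.7] z 197.7 rpy [-3.142  0.     1.614] F [ 0.1 -0.   0.7] w 46.0 ff 0.0
board_red 0.73 [ -60.3 -272.3] [96.4 96.7] 89.3 min [-109. -321.] max [ -12. -224.]
board_white 0.7 [  58.4 -207.4] [97.8 97.9] 0.3 min [   9. -257.] max [ 107. -158.]
cup 0.82 [ -56.5 -264.6]
bowl 0.72 [  57.1 -217.6]
```

Let it roll out, then check both boards at the stop with the proper height.

```bash
python3 -m handwheel '0 0 0 0 0 0 0;0 0 0 0 0 0 0;0 0 0 0 0 0 0;0 0 0 0 0 0 0;0 0 0 0 0 0 0;0 0 0 0 0 0 0;0 0 0 0 0 0 0;0 0 0 0 0 0 0'
python3 -m handwheel '0 0 0 0 0 0 0;0 0 0 0 0 0 0;0 0 0 0 0 0 0;0 0 0 0 0 0 0;0 0 0 0 0 0 0;0 0 0 0 0 0 0;0 0 0 0 0 0 0;0 0 0 0 0 0 0' >/dev/null
python3 - <<'E'
from h import *
def look():
    p=viewer.capture("top")
    for t in("board_red","board_white"):
        q=viewer.cut_out(t,p)[0];cs,_=cv2.findContours(q["pixels"].astype(np.uint8),0,2)
        P=np.array([rk(atz(p,v,87)) for v in np.vstack(cs)[:,0,:]],np.float32);r=cv2.minAreaRect(P);print(t,np.round(r[0],1),np.round(r[1],1),round(r[2],1))
    for t,z in(("cup",138),("bowl",127)):
        for q in viewer.cut_out(t,p)[:1]: print(t,rk(atz(p,q["centre"],z)).round(1))
    return p
p=look();print(bot.get_obs()["time"])
a=p["frame"][125:285,300:500];s=viewer.capture("side")["frame"][100:260,190:390]
cv2.imwrite("pics/v.png",cv2.resize(np.hstack([a,s])[:,:,::-1],None,fx=2,fy=2,interpolation=cv2.INTER_CUBIC))
E
```

```text
time: 29.48
tool_pos: [541.7, 177.7, 197.7]
tcp_rot: [3.142, -0.0, 1.615]
contact_force: [0.1, -0.3, -1.1]
grip_width: 46.0
finger_force: 0.0
board_red [ -61.5 -281.9] [99.8 98.6] 0.4
board_white [  60.3 -281.9] [ 97.4 100.4] 87.7
cup [ -58.3 -284.6]
bowl [  59.8 -289.7]
30.4
```

View pics/v.png

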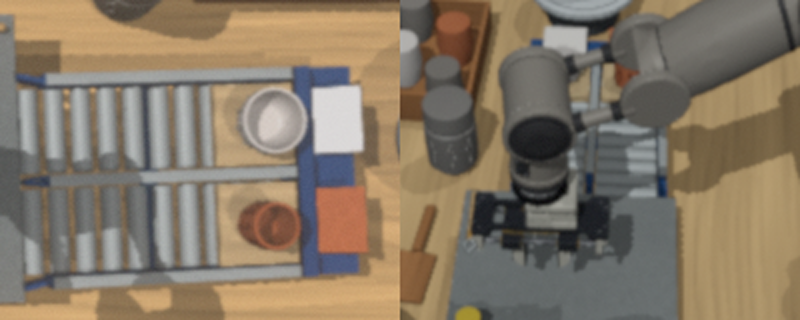

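Both boards lie flush against the stop in the right lanes. The pots stand within about 10 mm of the middle and the jar is upright. Handing in.

```bash
python3 -c "
from plant import bot
print(bot.close_job())"
```

```text
the job is handed in; nothing more can be done
None
```

The job is handed in (no verdict came back): by the last pictures both boards are home against the stop, red cup in the near lane and white bowl in the far lane, both pots standing within about 10 mm of the middle, with the slip jar upright on the shelf's rear far corner.

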